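# Shut and bolt the seed bin

### The arm

A 7-joint arm with a two-finger parallel gripper is mounted at the origin on the work surface. World frame = base frame: x ahead of the robot, y to its left, z up, the work surface at z = 0. Lengths are in m, angles in rad, forces in N, time in s.
With the tool pointing down it reaches from about 0.4 to 0.875 m from the base axis. Payload 6.5 kg.
Tool frame: the origin (TCP) lies at the very end of the fingers, on their centre line; the grasp point (between the pads) lies 19 mm behind it; x points along the fingers, y is the direction in which the jaws open and shut, and the axes are right-handed (so a half turn about x gives the same grasp; the last joint's range is limited). The gripper opens to 85 mm and grips with 20 to 120 N. Pads are 22 mm wide; open, the fingers measure 114 mm over their backs; the gripper's body (76 mm by 85 mm) begins 54 mm behind the grasp point. The pads swing forward as they close: fully open they stand 13 mm farther back than shut.
Start: joints at [1.222, 0.536, -0.004, 1.538, 0.003, 1.067, -0.071], TCP at [0.181, -0.624, 0.203] pointing down, gripper open.
Joint ranges: [-2.7, 2.7], [-0.37, 2.16], [-1.27, 1.26], [0.24, 2.4], [-1.31, 4.45], [0.19, 1.91], [-2.76, 2.76]. Speed limits (rad/s): [2.39, 2.39, 3.14, 3.14, 3.14, 3.14, 3.14].

### API

Orientations are given as a rotation vector (axis times angle).
In Python, from bench import env gives the robot as it stands. The module is installed in compiled form; this text tells all that it offers.
- The arm moves only by the tool send_rows, never from a script. Its argument "commands" is a list of rows, each a list of 3 entries, a list of its own where there are three numbers: the turn, a rotation vector about the tool's x, y, z in rad, then the shift along the tool's x, y, z in m, then the finger opening in m, from 0 to 0.0854. In form: [[[ax, ay, az], [x, y, z], claw], ...]. A call has 1 to 5 rows; each row shifts and turns the commanded pose from where the row before left it, along the tool's axes as they then stand; what a row does not reach is not made up. A row lasts 1/10 s, in which the tool goes at most 50 mm and 8.59 degrees, less where a joint would pass 70% of its speed; a pose out of reach is approached as far as the arm can. A call with a gripper value outside its range is refused whole. The fingers move at their own pace and stop on an object; "squeeze" is the grip in N (left out, the last holds). Time passes only in rows, so rows that do not move let the fingers close. It gives the time, the measured TCP pose, the force and the opening at its end, in the units of the state.
- env.state(): the state, without advancing time (a new reading comes with each control period).
- env.capture(name): name is "scene" or "top" or "wrist"; returns a dict with "image" (400x640x3 uint8, red, green, blue), "fx", "fy", "cx", "cy" (pixels), "rvec" (rotation vector, rad) and "tvec" (3), from world to camera coordinates, as OpenCV has them. Camera axes: x right, y down, z forward; pixel columns grow to the right and rows downward; lengths in m; the calibration is good to about 2 mm. A picture is of the moment at which its call begins. There is no depth.
- env.job_done(): hands the job in, once; it reports no verdict.
The state is a dict: "clock": time; "joint_positions": joint angles; "qvel": joint speeds; "joint_efforts": joint torques, N m; "eef_pos": TCP position; "eef_rot": TCP orientation; "force": force on the tool from outside, world axes, zero at the start; "ft_torque": the same for the moment, N m; "grip_width": finger opening in m.
Only numpy, scipy, OpenCV 4.12 (cv2) and the standard library are available. Lean on these libraries where they do the work, as an engineer would, in place of code of your own. Each camera call takes 0.05 s, during which the arm holds its last target.

### The job

Shut the wooden seed bin on the potting bench: ease its heavy hinged cover down slowly without letting it slam, press it down past its spring catch until it lies fully home, and keep it pressed firmly (8 to 20 N, never over 25 N) for a second so that its seal beds in. Then slide the barrel bolt on the cover all the way into its keeper, and leave the pots, jar and tools around the bin where they are.

Things in the scene. Friction and masses are not known exactly. Their poses are not given: they have to be found in the camera images.
- bin: Open plywood box 260 (x) x 290 (y) x 112 high with the rubber seal on its front rim. Origin: centre of its underside, on the bench; x points from the front (robot's side) to the hinge side, z up. Spring catch inside the middle of the front wall. Bolt keeper: a steel arch 46 wide, its top 161 above the bench, beside the right (-y) wall at x = -85, y = -163. Two pots stand inside.
- cover (a joint): Hinge angle of the plywood cover (270 deep x 300 wide x 18, 1.1 to 1.7 kg), rad: 0 = home (to -0.01 pressed on its seal), growing as it opens; starts at 0.8 to 1.05. A friction stay holds it where it is left; it takes 1 to 12 N at the front to push down. At 0.07 it meets a spring catch, 7 to 13 N there; below 0.02 this draws it home onto a rubber seal that gives 1 to 2 mm when pressed.
- cover_press (a point): Point on the cover's top (outer) face, 35 mm behind its front edge and 30 mm left of its middle: a clear place to push. Its axes turn with the cover: x from the front edge to the hinge, y along the hinge line to the left, z out of the top face.
- cover_hinge (a point): Middle of the hinge line, at the height of the cover's underside, at the bin's back rim (in the bin's frame x = 130, y = 0, z = 112); the cover turns about y through it. cover_press lies 235 mm in front of it, and 18 mm above it when shut. Axes as cover_press.
- bolt (a joint): Travel of the barrel bolt on the cover, m: 0 = drawn back, 0.036 = fully shot into the keeper; starts at 0 to 0.005. It slides along the cover's -y (to the right) with 3 N of friction; it can enter the keeper only when the cover is home.
- bolt_knob (a point): Centre of the top end of the bolt's upright round steel knob, 14 in diameter; this top is 52 above the cover's top face, 55 behind its front edge and, drawn back, 70 right of its middle. Two brackets 12 wide and 20 high hold the bolt, centred 28 left and 64 right of the drawn-back knob: push the knob above them. Axes as cover_press.
- clay_pot: Terracotta pot, 90 across the rim, 85 high, standing left of the bin; leave it. Origin: centre of its underside.
- seed_jar: Glass jar with steel cap, 60 across, 100 high, standing right of the bin; leave it. Origin: centre of its underside.
- nursery_pot: Black plastic pot, 150 across, 130 high, on the left of the bench; leave it. Origin: centre of its underside.
- trowel: Hand trowel lying on the right of the bench; leave it. Origin: under its neck.
- dibber: Round wooden dibber, 28 thick, 180 long, lying near the robot on the left; leave it. Origin: its underside.

How it is judged:
On the way, in this order (a step that is already met when the one before it is completed fails the run):
1. the cover is lowered to its catch, the bolt still drawn back (value of joint cover below 0.12 rad and value of joint bolt below 0.015 m).
2. the cover is fully home and is kept pressed firmly by the robot (value of joint cover below 0.015 rad and contact force between cover and the fingers between 6 and 25 N), for 0.7 s.
3. the bolt is shot into the keeper (value of joint bolt above 0.03 m and value of joint cover below 0.015 rad), for 0.2 s.
At the end, for the whole second after the job is handed in: The cover lies home (hinge under 0.015 rad), the bolt is at least 30 mm into its 36 mm travel, and both are at rest (all of step 3 and velocity of joint cover below 0.05 rad/s and velocity of joint bolt below 0.01 m/s); the robot touches nothing.
It fails at once if the cover slams: it moves shut faster than 0.6 rad/s (about 16 cm/s at its front edge) in its last 0.2 rad (value of joint cover below 0.2 rad and velocity of joint cover below -0.6 rad/s).
It fails at once if the robot presses the cover or its bolt by more than 25 N (contact force between cover and the fingers above 25 N or contact force between cover and the arm above 25 N).
It fails at once if a bystander on the bench is moved by more than 40 mm (distance of any of clay_pot, seed_jar, nursery_pot, trowel, dibber from where it was at the start of the episode above 0.04 m).
It also fails if it takes over 69 s, if anything falls off the work surface, if the arm or the gripper's body presses on something with over 40 N, if the wrist force passes 120 N, or if a joint passes its speed limit or range.

## Working session

There is one attempt and no reset: what is moved stays moved. The work goes in short steps, Python scripts to look and compute and a tool call to move; the robot and the scene stay as the last step left them, time stands still between calls to the robot, and variables do not carry over. Pictures are saved under pics/ and viewed, and the job is handed in when it is done.

Besides the shell and the picture viewer there is one more tool, called after "Request:" as name([rows], argument=value, ...), one row to a line, values as JSON. send_rows: Moves the arm, as the interface text tells. Its arguments: {"type":"object","properties":{"commands":{"type":"array"},"squeeze":{"type":"number"}},"required":["commands"]}

```bash
mkdir -p pics; cat > h.py <<'E'
import numpy as np, cv2, pickle
from bench import env
from scipy.spatial.transform import Rotation as R
def cap(n,tag):
    c=env.capture(n); pickle.dump(c,open(f'pics/{tag}.pkl','wb'))
    cv2.imwrite(f'pics/{tag}.png',c['image'][:,:,::-1]); return c
def load(tag): return pickle.load(open(f'pics/{tag}.pkl','rb'))
def K(c): return np.array([[c['fx'],0,c['cx']],[0,c['fy'],c['cy']],[0,0,1.]])
def proj(c,P): return cv2.projectPoints(np.array(P,float).reshape(-1,3),np.array(c['rvec'],float),np.array(c['tvec'],float),K(c),None)[0][:,0]
def crop(tag,x0,y0,x1,y1,s):
    im=load(tag)['image'][y0:y1,x0:x1,::-1]; cv2.imwrite(f'pics/{tag}_c{x0}_{y0}.png',cv2.resize(im,None,fx=s,fy=s,interpolation=cv2.INTER_CUBIC))
E
python3 - <<'E'
from h import *
for n in ['scene','top','wrist']: cap(n,n+'0')
s=env.state(); print({k:np.round(v,3) for k,v in s.items()})
for n in ['scene','top']:
    c=load(n+'0'); r=R.from_rotvec(c['rvec']).as_matrix(); print(n,-r.T@c['tvec'],r[2])
E
```

```text
{'clock': np.float64(0.15), 'joint_positions': array([ 1.222,  0.537, -0.004,  1.539,  0.003,  1.067, -0.071]), 'qvel': array([ 0.001, -0.005, -0.002, -0.003, -0.   , -0.001,  0.   ]), 'joint_efforts': array([ 1.0000e-03, -5.8378e+01,  1.0500e+00, -2.5935e+01,  1.2000e-02,
        7.0000e-03, -0.0000e+00]), 'eef_pos': array([ 0.181, -0.624,  0.202]), 'eef_rot': array([ 2.07 ,  0.296, -2.071]), 'force': array([-0.43 , -0.172,  0.581]), 'ft_torque': array([ 0.002, -0.047, -0.02 ]), 'grip_width': np.float64(0.085)}
scene [ 0.55612891 -0.66460272  1.24715926] [-0.03128162  0.52838184 -0.84843037]
top [0.23164643 0.04088122 1.40202684] [ 0.23902354 -0.01187513 -0.97094116]
```

View pics/scene0.png

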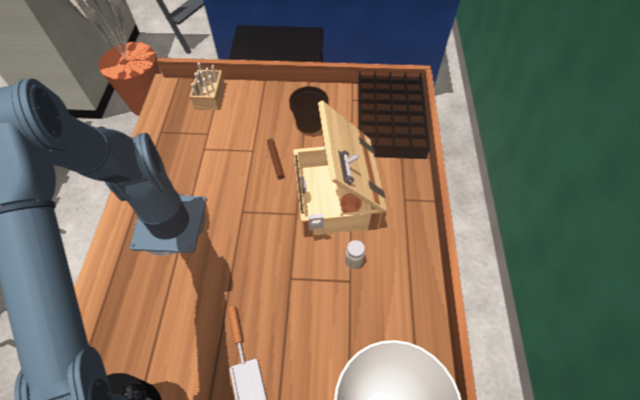

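View pics/top0.png

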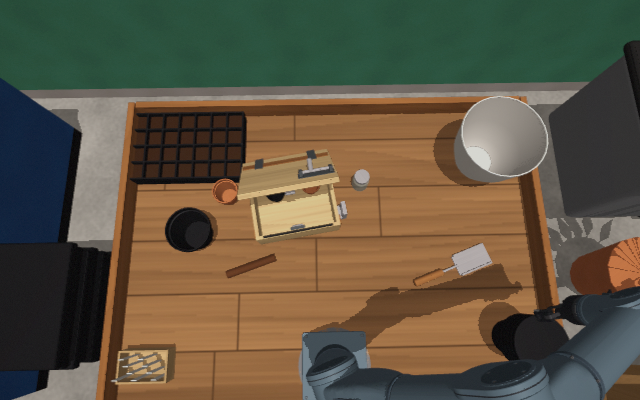

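View pics/wrist0.png

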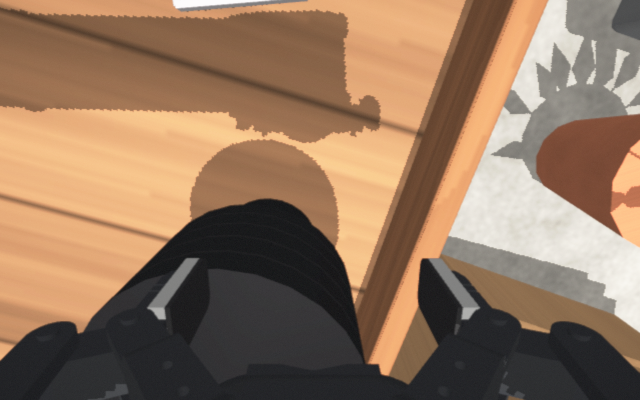

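The scene shows the bin open at about (340,170), with the cover tilted up. In the top view the bin is at (295,200) and the keeper at (342,210). I'll enlarge both.

```bash
python3 - <<'E'
from h import *
crop('scene0',270,80,410,270,4); crop('scene0',285,90,395,240,4)
crop('top0',215,135,375,255,5)
E
ls pics
```

```text
scene0.pkl
scene0.png
scene0_c270_80.png
scene0_c285_90.png
top0.pkl
top0.png
top0_c215_135.png
wrist0.pkl
wrist0.png
```

View pics/top0_c215_135.png

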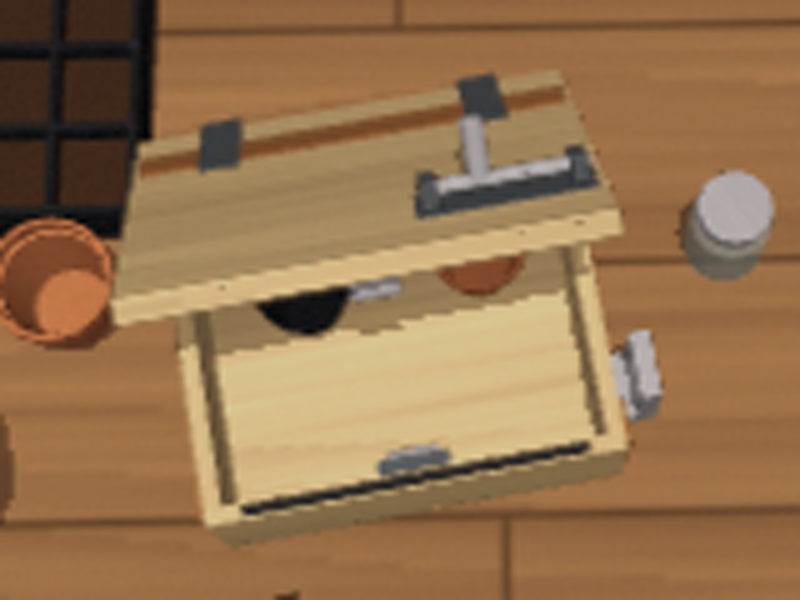

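View pics/scene0_c285_90.png

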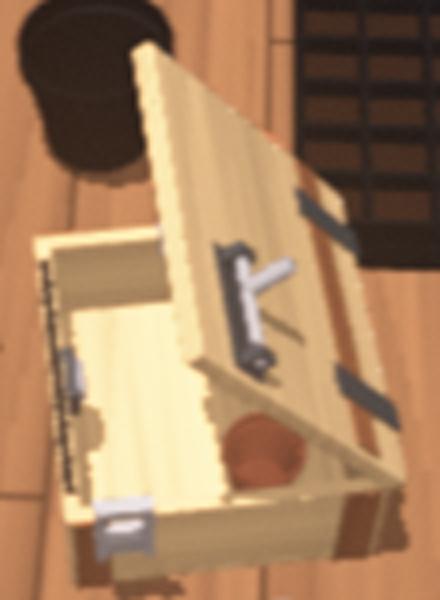

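```bash
cat > fit.py <<'E'
from h import *
from scipy.optimize import least_squares
B=lambda p,P:np.c_[P[:,0]*np.cos(p[2])-P[:,1]*np.sin(p[2])+p[0],P[:,0]*np.sin(p[2])+P[:,1]*np.cos(p[2])+p[1],P[:,2]]
def cov(q,P): 
    P=np.atleast_2d(np.array(P,float)); return np.c_[P[:,0]*np.cos(q)+P[:,2]*np.sin(q)+.13,P[:,1],-P[:,0]*np.sin(q)+P[:,2]*np.cos(q)+.112]
def pts(p):
    b=p[4]
    binp=np.array([[-.13,.145,.112],[-.13,-.145,.112]])
    c=cov(p[3],[[-.27,.15,.018],[-.27,-.15,.018],[0,.15,.018],[0,-.15,.018],[-.215,-.07-b,.07]])
    return B(p,np.r_[binp,c])
if __name__=='__main__':
    T=np.array([[207,525],[627,452],[113,303],[614,212],[138,148],[560,73],[470,120]])/5+[214.6,134.6]
    S=np.array([[36,238],[72,520],[148,42],[203,358],[np.nan]*2,[403,478],[290,264]])/4+[284.6,89.6]
    c1,c2=load('top0'),load('scene0')
    def f(p):
        P=pts(p); r=np.r_[(proj(c1,P)-T).ravel(),(proj(c2,P)-S).ravel()]; return r[~np.isnan(r)]
    s=least_squares(f,[.65,.05,0.15,.9,.002],loss='soft_l1'); print(np.round(s.x,4)); print(np.round(f(s.x),1)); print(pts(s.x).round(3))
    np.save('fit.npy',s.x)
E
python3 fit.py
```

```text
[0.5651 0.1343 0.1681 0.8781 0.0037]
[-0.6  0.7  0.2 -0.5 -1.3  0.3  1.3 -0.  -0.2 -0.9 -0.2 -0.8 -0.3 -0.
 -0.4  0.1 -1.6  0.7 -0.  -0.3 -0.5 -0.7  1.6  1.8  0.2  0.3]
[[ 0.413  0.256  0.112]
 [ 0.461 -0.03   0.112]
 [ 0.512  0.277  0.331]
 [ 0.562 -0.018  0.331]
 [ 0.682  0.306  0.123]
 [ 0.732  0.01   0.123]
 [ 0.623  0.069  0.322]]
```

```bash
cat > plan.py <<'E'
from fit import *
def go(target,yaw=None):
    s=env.state(); Rt=R.from_rotvec(s['eef_rot']); 
    d=Rt.inv().apply(np.array(target)-s['eef_pos']); print('clk',round(s['clock'],2),'pos',s['eef_pos'].round(4),'F',s['force'].round(1),'tool shift',d.round(4))
    print(Rt.as_matrix().round(3).tolist())
    if yaw is not None:
        # want tool x down, y along bin y
        yb=np.array([-np.sin(yaw),np.cos(yaw),0]); x=np.array([0,0,-1.])
        for sg in (1,-1):
            M=np.c_[x,sg*yb,np.cross(x,sg*yb)]; print('turn',(Rt.inv()*R.from_matrix(M)).as_rotvec().round(4))
E
python3 - <<'E'
from plan import *
p=np.load('fit.npy')
for q in [.88,.7,.5,.3,.2,.1,.05,0]:
    c=cov(q,[[-.235,.03,.018]]); c[:,0]+=.011; print(q,B(p,c).round(4))
    
go([.18,-.624,.42],p[2])
E
```

```text
0.88 [[0.5651 0.1647 0.3046]]
0.7 [[0.5333 0.1593 0.2772]]
0.5 [[0.5043 0.1544 0.2405]]
0.3 [[0.483  0.1508 0.1986]]
0.2 [[0.4755 0.1495 0.1763]]
0.1 [[0.4703 0.1487 0.1534]]
0.05 [[0.4686 0.1484 0.1417]]
0 [[0.4674 0.1482 0.13  ]]
clk 0.15 pos [ 0.1812 -0.6237  0.2022] F [-0.4 -0.2  0.6] tool shift [-0.2178 -0.0003  0.0013]
[[-0.001, 0.279, -0.96], [0.001, -0.96, -0.279], [-1.0, -0.001, 0.0]]
turn [-3.0267e+00 -2.1000e-03  3.0000e-04]
turn [0.1148 0.0002 0.0014]
```

Request:
send_rows([
  [[0.023,0,0],[-0.045,0,0],0],
  [[0.023,0,0],[-0.045,0,0],0],
  [[0.023,0,0],[-0.045,0,0],0],
  [[0.023,0,0],[-0.045,0,0],0],
  [[0.023,0,0],[-0.045,0,0],0],
], squeeze=40)

```text
clock: 0.65
eef_pos: [0.1812, -0.6237, 0.4296]
eef_rot: [2.134, 0.179, -2.135]
force: [-0.1, -1.5, 0.3]
grip_width: 0.0123
```

```bash
python3 -c "
from plan import *
p=np.load('fit.npy');go([.42,-.25,.42],p[2]);go([.575,.166,.42])"
```

```text
clk 0.65 pos [ 0.1812 -0.6237  0.4296] F [-0.1 -1.5  0.3] tool shift [ 0.0097 -0.3288 -0.2976]
[[-0.0, 0.166, -0.986], [0.0, -0.986, -0.166], [-1.0, -0.0, 0.0]]
turn [ 3.1404e+00  5.0000e-04 -1.0000e-04]
turn [-0.0012  0.0001  0.0003]
clk 0.65 pos [ 0.1812 -0.6237  0.4296] F [-0.1 -1.5  0.3] tool shift [ 0.0098 -0.7133 -0.5195]
[[-0.0, 0.166, -0.986], [0.0, -0.986, -0.166], [-1.0, -0.0, 0.0]]
```

Request:
send_rows([
  [[0,0,0],[0.0,-0.033,-0.03],0],
  [[0,0,0],[0,-0.033,-0.03],0],
  [[0,0,0],[0,-0.033,-0.03],0],
  [[0,0,0],[0,-0.033,-0.03],0],
  [[0,0,0],[0,-0.033,-0.03],0],
])

```text
clock: 1.15
eef_pos: [0.3023, -0.4346, 0.4277]
eef_rot: [2.134, 0.18, -2.134]
force: [1.4, -0.3, 0.1]
grip_width: 0.0001
```

Request:
send_rows([
  [[0,0,0],[0.0,-0.033,-0.03],0],
  [[0,0,0],[0,-0.033,-0.03],0],
  [[0,0,0],[0,-0.033,-0.03],0],
  [[0,0,0],[0,-0.033,-0.03],0],
  [[0,0,0],[0,-0.033,-0.03],0],
])

```text
clock: 1.65
eef_pos: [0.4225, -0.247, 0.4278]
eef_rot: [2.134, 0.179, -2.134]
force: [0.3, -0.2, -0.2]
grip_width: -0.0002
```

```bash
python3 -c "
from plan import *
p=np.load('fit.npy');go([.575,.166,.40],p[2])"
```

```text
clk 1.65 pos [ 0.4225 -0.247   0.4278] F [ 0.3 -0.2 -0.2] tool shift [ 0.0277 -0.3817 -0.2193]
[[-0.0, 0.167, -0.986], [-0.0, -0.986, -0.167], [-1.0, 0.0, 0.0]]
turn [ 3.1413e+00 -2.0000e-04 -3.0000e-04]
turn [-0.0003  0.0002 -0.0001]
```

Request:
send_rows([
  [[0,0,0],[0,-0.038,-0.022],0],
  [[0,0,0],[0,-0.038,-0.022],0],
  [[0,0,0],[0,-0.038,-0.022],0],
  [[0,0,0],[0,-0.038,-0.022],0],
  [[0,0,0],[0,-0.038,-0.022],0],
])

```text
clock: 2.15
eef_pos: [0.4989, -0.0414, 0.4278]
eef_rot: [2.134, 0.179, -2.134]
force: [1.1, -0.7, 0.6]
grip_width: -0.0002
```

Request:
send_rows([
  [[0,0,0],[0,-0.038,-0.022],0],
  [[0,0,0],[0,-0.038,-0.022],0],
  [[0,0,0],[0,-0.038,-0.022],0],
  [[0,0,0],[0.01,-0.038,-0.022],0],
  [[0,0,0],[0.01,-0.038,-0.022],0],
])

```text
clock: 2.65
eef_pos: [0.576, 0.1642, 0.4076]
eef_rot: [2.134, 0.179, -2.134]
force: [0.9, -0.5, -0.7]
grip_width: -0.0001
```

```bash
python3 -c "
from plan import *
p=np.load('fit.npy');go([.570,.165,.320],p[2])
for n in ['scene','top','wrist']: cap(n,n+'1')
crop('scene1',260,60,420,260,4)
crop('top1',195,105,375,255,4)
"
```

```text
clk 2.65 pos [0.576  0.1642 0.4076] F [ 0.9 -0.5 -0.7] tool shift [ 0.0876 -0.0018  0.0058]
[[0.0, 0.166, -0.986], [-0.0, -0.986, -0.166], [-1.0, 0.0, -0.0]]
turn [ 3.1408e+00 -3.0000e-04  5.0000e-04]
turn [-0.0008 -0.0003 -0.0002]
```

View pics/scene1_c260_60.png

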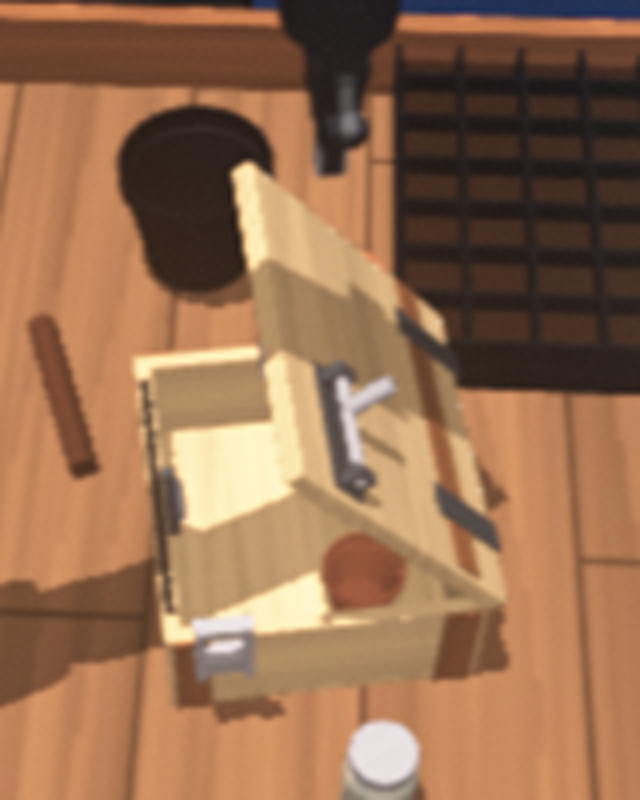

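View pics/wrist1.png

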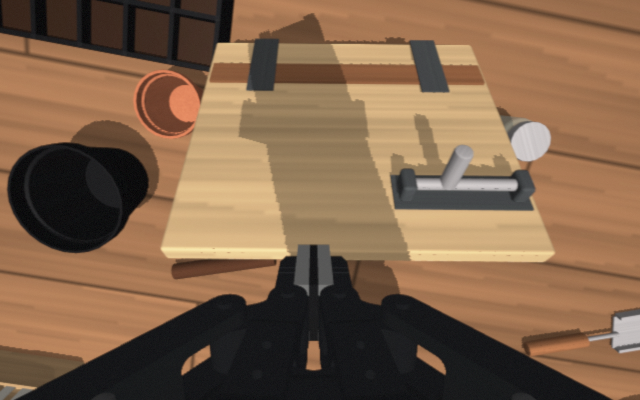

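The tip is hanging above the cover's press area (scene crop (330,170)), and the knob and brackets are clear to its right. Next I'll descend.

Request:
send_rows([
  [[0,0,0],[0.03,0,0.001],0],
  [[0,0,0],[0.03,0,0.001],0],
  [[0,0,0],[0.02,0,0.001],0],
  [[0,0,0],[0.005,0,0.001],0],
  [[0,0,0],[0,0,0],0],
])

```text
clock: 3.3
eef_pos: [0.5714, 0.1608, 0.3229]
eef_rot: [2.133, 0.177, -2.135]
force: [-0.0, -0.2, -0.7]
grip_width: -0.0
```

Request:
send_rows([
  [[0,0,0],[0.005,0,0],0],
  [[0,0,0],[0.004,0,0],0],
  [[0,0,0],[0.003,0,0],0],
  [[0,0,0],[0,0,0],0],
])

```text
clock: 3.7
eef_pos: [0.5714, 0.162, 0.3107]
eef_rot: [2.133, 0.179, -2.134]
force: [0.5, -0.4, 0.1]
grip_width: -0.0003
```

Request:
send_rows([
  [[0,0,0],[0.004,0,0.0],0],
  [[0,0,0],[0.004,0,0.002],0],
  [[0,0,0],[0.003,0,0.003],0],
  [[0,0,0],[0.003,0,0.003],0],
  [[0,0,0],[0,0,0],0],
])

```text
clock: 4.2
eef_pos: [0.5629, 0.1606, 0.2964]
eef_rot: [2.133, 0.179, -2.135]
force: [0.5, -0.4, -0.1]
grip_width: -0.0001
```

```bash
python3 -c "
from plan import *
for n in ['scene','wrist']: cap(n,n+'2')
crop('scene2',260,60,420,260,4)
"
```

```text
(no output)
```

View pics/scene2_c260_60.png

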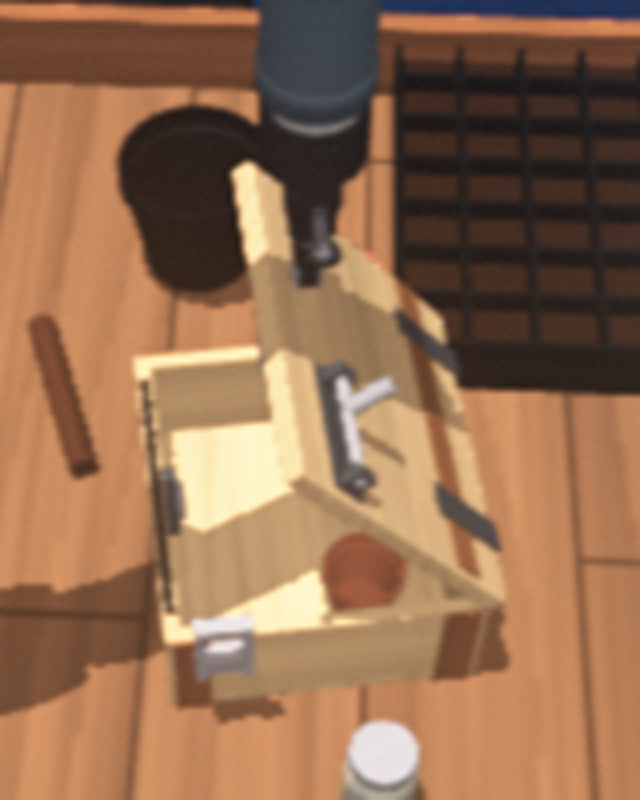

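View pics/wrist2.png

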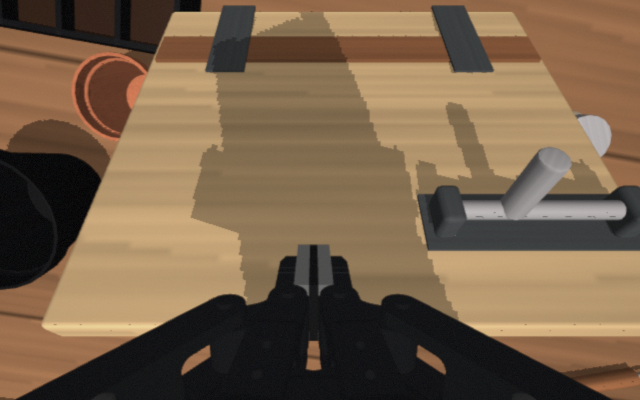

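```bash
cat > fit2.py <<'E'
from fit import *
T=np.array([[207,525],[627,452],[113,303],[614,212],[138,148],[560,73],[470,120]])/5+[214.6,134.6]
S=np.array([[36,238],[72,520],[148,42],[203,358],[np.nan]*2,[403,478],[290,264]])/4+[284.6,89.6]
W=np.array([[np.nan]*2,[np.nan]*2,[165,249],[549,250],[217,43],[471,46],[463,152]])
W2=np.array([[np.nan]*2,[np.nan]*2,[44,324],[np.nan]*2,[171,13],[517,12],[555,157]])
cs=[load(x) for x in ('top0','scene0','wrist1','wrist2')]; O=[T,S,W,W2]; w=[1,1,.5,.5]
def f(p):
    P=pts(p); r=np.concatenate([a*(proj(c,P)-o).ravel() for a,c,o in zip(w,cs,O)]); return r[~np.isnan(r)]
s=least_squares(f,np.load('fit.npy'),loss='soft_l1'); print(s.x.round(4)); print(f(s.x).round(1)); print(np.linalg.norm(f(np.load('fit.npy')))); np.save('fit2.npy',s.x)
for c,o in zip(cs[2:],O[2:]): print((proj(c,pts(s.x))-o).round(1).tolist())
Pt=np.array([[.5629,.1606,.2964]]);print(proj(cs[3],Pt))
p=s.x
# clearance of tip front/back edge
l=np.array([Pt[0,0]-p[0],Pt[0,1]-p[1]]);cx=np.cos(p[2]);sx=np.sin(p[2]);b=[l[0]*cx+l[1]*sx,-l[0]*sx+l[1]*cx]
print('bin',b)
for dx in(-.011,0):
    x=b[0]+dx-.13;z=.2964-.112;q=p[3];print('cover x,z',x*np.cos(q)-z*np.sin(q),x*np.sin(q)+z*np.cos(q)-.018)
E
python3 fit2.py
```

```text
[0.5675 0.1337 0.1687 0.8746 0.0043]
[-0.4  0.1  0.3 -1.3 -0.9 -0.2  1.5 -0.6 -0.1 -1.5 -0.1 -1.4  0.1 -0.6
  0.3  0.3 -0.9  0.9  0.5  0.1  0.2 -0.3  2.4  1.9  0.8  0.7 -2.4  0.5
  3.4  1.9 -0.  -0.5 -0.1 -0.9  0.4  0.1 -0.6  1.8  1.2 -0.8 -1.5 -0.4
 -0.5  1.7]
9.41142038347363
[[nan, nan], [nan, nan], [-4.8, 1.0], [6.7, 3.9], [-0.0, -0.9], [-0.1, -1.7], [0.8, 0.3]]
[[nan, nan], [nan, nan], [-1.2, 3.5], [nan, nan], [2.4, -1.6], [-2.9, -0.8], [-1.0, 3.3]]
[[312.47183239 238.60076131]]
bin [np.float64(-1.1004881564887284e-05), np.float64(0.027259750738442702)]
cover x,z -0.23191904812598602 -0.007949198338177001
cover x,z -0.22486505931820627 0.0004912543688594152
```

Request:
send_rows([
  [[0,0,0],[0.003,0,0.002],0],
  [[0,0,0],[0.002,0,0.002],0],
  [[0,0,0],[0,0,0],0],
])

```text
clock: 4.6
eef_pos: [0.5593, 0.1599, 0.2915]
eef_rot: [2.133, 0.179, -2.134]
force: [0.2, -0.2, -1.3]
grip_width: 0.0002
```

Request:
send_rows([
  [[0,0,0],[0.003,0,0.002],0],
  [[0,0,0],[0.002,0,0.002],0],
  [[0,0,0],[0,0,0],0],
])

```text
clock: 4.9
eef_pos: [0.556, 0.1594, 0.2871]
eef_rot: [2.135, 0.18, -2.133]
force: [1.5, -0.1, 0.9]
grip_width: -0.0002
```

Request:
send_rows([
  [[0,0,0],[0.004,0,0.003],0],
  [[0,0,0],[0.004,0,0.004],0],
  [[0,0,0],[0.004,0,0.004],0],
  [[0,0,0],[0.004,0,0.004],0],
])

```text
clock: 5.3
eef_pos: [0.542, 0.1573, 0.2721]
eef_rot: [2.138, 0.18, -2.131]
force: [1.2, 0.3, 7.0]
grip_width: 0.0001
```

```bash
python3 -c "
from plan import *
print(env.state()['force'])
for n in ['scene','wrist']: cap(n,n+'3')
crop('scene3',260,60,420,260,4)
"
```

```text
[1.2105281  0.28875886 6.98850453]
```

View pics/scene3_c260_60.png

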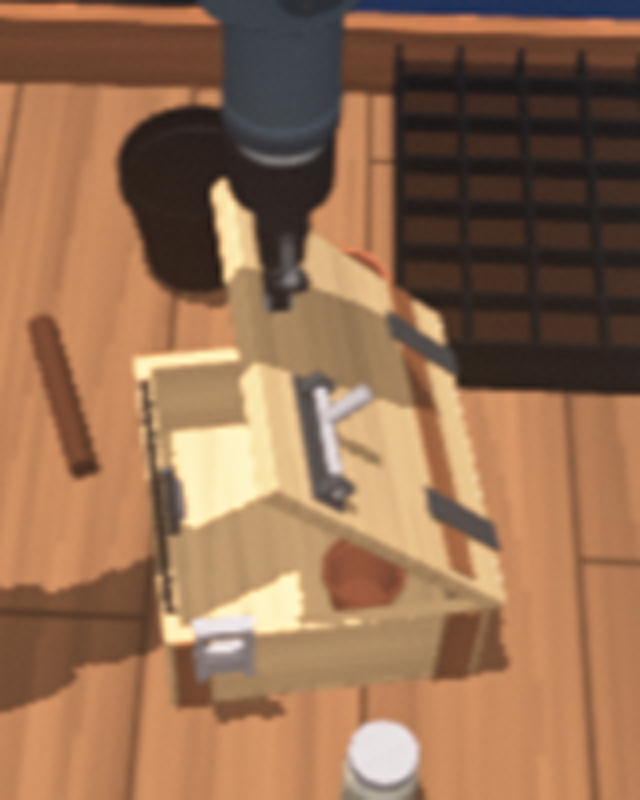

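```bash
cat > arc.py <<'E'
from fit import *
p=np.load('fit2.npy')
def rel():
    s=env.state();P=s['eef_pos'];l=P[:2]-p[:2];cx,sx=np.cos(p[2]),np.sin(p[2])
    return l[0]*cx+l[1]*sx-.13,-l[0]*sx+l[1]*cx,P[2]-.112
x,y,z=rel();r=np.hypot(x,z);a=np.arctan2(z,-x);a0=np.arctan2(.018,.235)
print('r',r,'y',y,'cover ang est',a-np.arcsin(.018/r))
al=a
while al>0.08:
    n=max(al-.1,np.arcsin(.018/r)); print(round(n-np.arcsin(.018/r),3),'dx(down) %.4f dz %.4f'%(r*np.sin(al)-r*np.sin(n), r*np.cos(n)-r*np.cos(al))); al=n
    if n<=np.arcsin(.018/r)+1e-6:break
E
python3 arc.py
```

```text
r 0.22027051734716335 y 0.02749763719338439 cover ang est 0.7259821391290818
0.626 dx(down) 0.0160 dz 0.0151
0.526 dx(down) 0.0174 dz 0.0135
0.426 dx(down) 0.0187 dz 0.0117
0.326 dx(down) 0.0198 dz 0.0097
0.226 dx(down) 0.0206 dz 0.0077
0.126 dx(down) 0.0213 dz 0.0056
0.026 dx(down) 0.0217 dz 0.0035
0.0 dx(down) 0.0057 dz 0.0005
```

Request:
send_rows([
  [[0,0,0],[0.004,0,0.0042],0],
  [[0,0,0],[0.004,0,0.0042],0],
  [[0,0,0],[0.004,0,0.0042],0],
  [[0,0,0],[0.004,0,0.0042],0],
  [[0,0,0],[0.0043,0,0.004],0],
])

```text
clock: 5.9
eef_pos: [0.5212, 0.1538, 0.2512]
eef_rot: [2.136, 0.18, -2.132]
force: [0.9, 0.1, 4.6]
grip_width: 0.0003
```

Request:
send_rows([
  [[0,0,0],[0.0043,0,0.004],0],
  [[0,0,0],[0.0043,0,0.004],0],
  [[0,0,0],[0.0043,0,0.004],0],
  [[0,0,0],[0.0046,0,0.0035],0],
  [[0,0,0],[0.0046,0,0.0035],0],
])

```text
clock: 6.4
eef_pos: [0.5019, 0.1504, 0.2282]
eef_rot: [2.135, 0.18, -2.133]
force: [4.5, 2.4, 2.4]
grip_width: -0.0002
```

```bash
python3 arc.py
```

```text
r 0.22429925760273342 y 0.0274496280634415 cover ang est 0.464129824585072
0.364 dx(down) 0.0197 dz 0.0106
0.264 dx(down) 0.0207 dz 0.0086
0.164 dx(down) 0.0215 dz 0.0065
0.064 dx(down) 0.0220 dz 0.0043
0.0 dx(down) 0.0143 dz 0.0016
```

Request:
send_rows([
  [[0,0,0],[0.0049,0,0.003],0],
  [[0,0,0],[0.0049,0,0.003],0],
  [[0,0,0],[0.0049,0,0.003],0],
  [[0,0,0],[0.005,0,0.003],0],
  [[0,0,0],[0.005,0,0.0027],0],
])

```text
clock: 6.9
eef_pos: [0.4864, 0.1477, 0.2032]
eef_rot: [2.132, 0.179, -2.135]
force: [1.1, 1.0, 2.5]
grip_width: -0.0
```

Request:
send_rows([
  [[0,0,0],[0.005,0,0.0025],0],
  [[0,0,0],[0.005,0,0.0025],0],
  [[0,0,0],[0.005,0,0.0025],0],
  [[0,0,0],[0.005,0,0.0022],0],
  [[0,0,0],[0.003,0,0.001],0],
])

```text
clock: 7.4
eef_pos: [0.476, 0.1456, 0.18]
eef_rot: [2.132, 0.179, -2.135]
force: [-0.2, 0.1, 1.7]
grip_width: 0.0001
```

```bash
python3 arc.py;  python3 -c "
from plan import *
print(env.state()['force'])
for n in ['scene','wrist']: cap(n,n+'4')
crop('scene4',260,60,420,260,4)
"
```

```text
r 0.22853477240271108 y 0.027053608951799767 cover ang est 0.22341206796796872
0.123 dx(down) 0.0221 dz 0.0057
0.023 dx(down) 0.0226 dz 0.0035
0.0 dx(down) 0.0053 dz 0.0005
[-0.18974515  0.08828996  1.68861267]
```

View pics/scene4_c260_60.png

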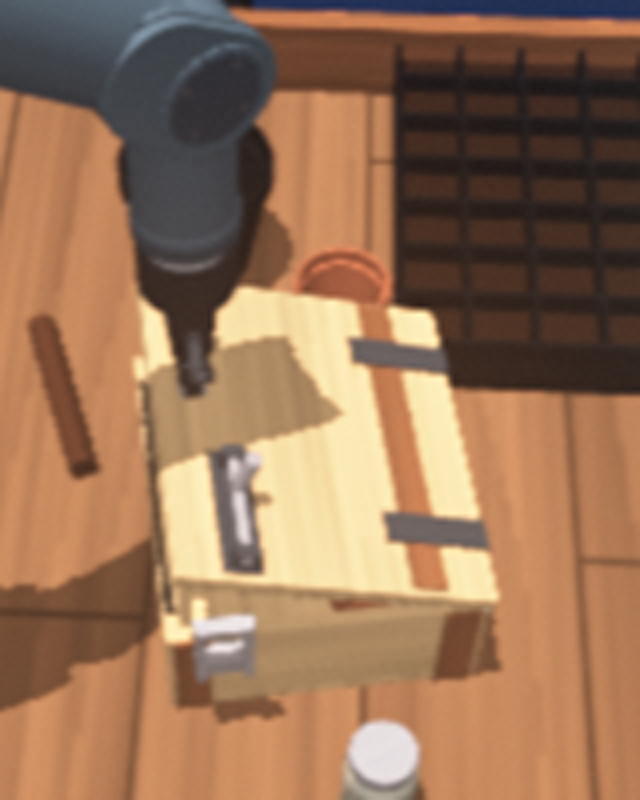

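View pics/wrist4.png

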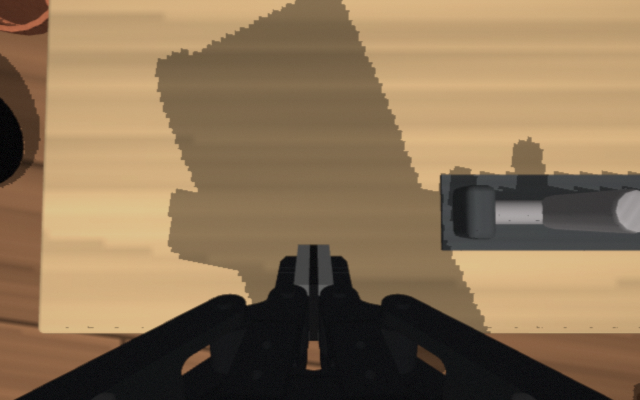

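The cover is down to about 0.2 rad with the tip still on it, so from here I'll go more slowly.

Request:
send_rows([
  [[0,0,0],[0.004,0,0.0015],0],
  [[0,0,0],[0.004,0,0.0015],0],
  [[0,0,0],[0.004,0,0.0015],0],
  [[0,0,0],[0.004,0,0.001],0],
  [[0,0,0],[0.003,0,0.001],0],
])

```text
clock: 8.0
eef_pos: [0.47, 0.1446, 0.1613]
eef_rot: [2.133, 0.179, -2.134]
force: [-0.9, -0.6, 1.4]
grip_width: 0.0
```

Request:
send_rows([
  [[0,0,0],[0.003,0,0.001],0],
  [[0,0,0],[0.003,0,0.001],0],
  [[0,0,0],[0.002,0,0.0005],0],
  [[0,0,0],[0.0,0,0],0],
])

```text
clock: 8.4
eef_pos: [0.4675, 0.1446, 0.1534]
eef_rot: [2.133, 0.18, -2.134]
force: [0.4, -0.4, -0.5]
grip_width: 0.0003
```

```bash
python3 arc.py
```

```text
r 0.23050006055918856 y 0.027474328584493085 cover ang est 0.10235699497718947
0.002 dx(down) 0.0228 dz 0.0030
0.0 dx(down) 0.0005 dz 0.0000
```

Request:
send_rows([
  [[0,0,0],[0.002,0,0.0003],0],
  [[0,0,0],[0.002,0,0.0003],0],
  [[0,0,0],[0.002,0,0.0003],0],
  [[0,0,0],[0,0,0],0],
])

```text
clock: 8.8
eef_pos: [0.4667, 0.1443, 0.1474]
eef_rot: [2.133, 0.18, -2.134]
force: [-0.9, -0.5, 0.7]
grip_width: 0.0004
```

Request:
send_rows([
  [[0,0,0],[0.001,0,0],0],
  [[0,0,0],[0.001,0,0],0],
  [[0,0,0],[0.001,0,0],0],
  [[0,0,0],[0,0,0],0],
])

```text
clock: 9.2
eef_pos: [0.4669, 0.1443, 0.1447]
eef_rot: [2.134, 0.18, -2.134]
force: [1.0, -0.2, -0.5]
grip_width: -0.0001
```

Request:
send_rows([
  [[0,0,0],[0.001,0,0],0],
  [[0,0,0],[0.001,0,0],0],
  [[0,0,0],[0.001,0,0],0],
])

```text
clock: 9.5
eef_pos: [0.4669, 0.1443, 0.1417]
eef_rot: [2.134, 0.179, -2.134]
force: [-0.8, -0.0, 0.3]
grip_width: -0.0001
```

Request:
send_rows([
  [[0,0,0],[0.001,0,0],0],
  [[0,0,0],[0.001,0,0],0],
  [[0,0,0],[0.0,0,0],0],
])

```text
clock: 9.8
eef_pos: [0.4669, 0.1443, 0.1396]
eef_rot: [2.134, 0.18, -2.134]
force: [0.1, 0.2, 0.0]
grip_width: 0.0001
```

```bash
python3 -c "
from plan import *
print(env.state()['force'])
for n in ['scene','wrist']: cap(n,n+'5')
crop('scene5',280,110,400,260,5)
"
```

```text
[0.07811221 0.20907637 0.00672135]
```

View pics/scene5_c280_110.png

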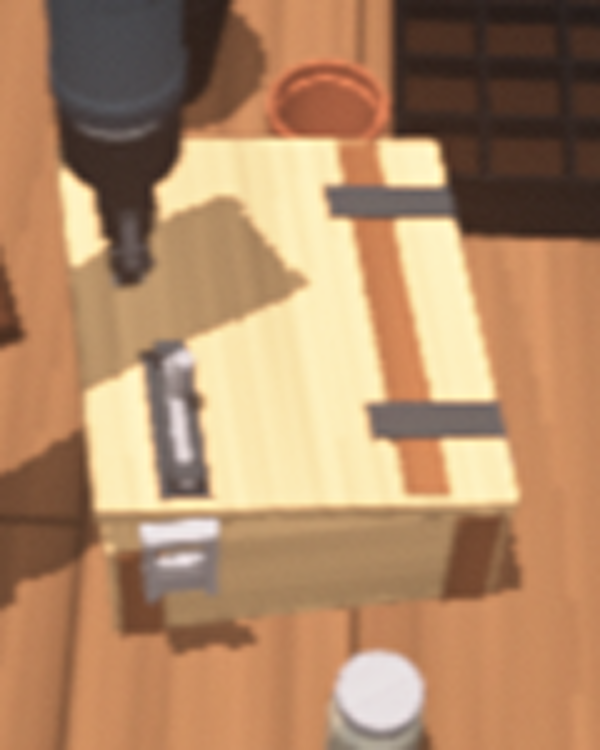

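View pics/wrist5.png

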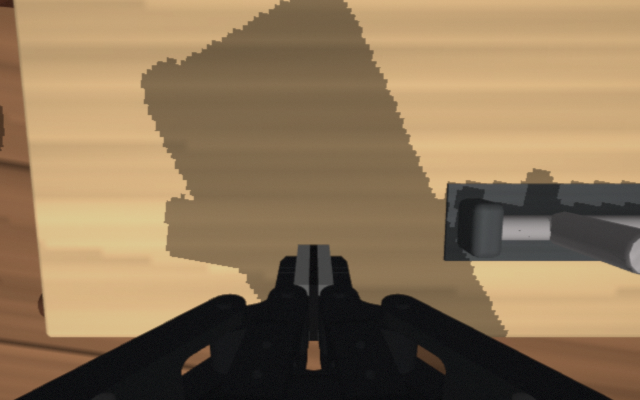

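```bash
python3 - <<'E'
from fit import *
p=np.load('fit2.npy');c=load('scene5')
o=np.array([[97,508],[517,497],[440,140],[183,352]])/5+[279.6,109.6]
for q in [0,.02,.05,.07,.1,.13]:
    P=B(p,cov(q,[[-.27,-.15,.018],[0,-.15,.018],[0,.15,.018],[-.215,-.07-p[4],.07]]))
    print(q,((proj(c,P)-o)*5).round(0).tolist())
w=load('wrist5')
for q in [0,.02,.05,.07,.1]:
    print(q,proj(w,B(p,cov(q,[[-.27,.15,.018]]))).round(0), 'obs 47,336')
w=load('wrist4')
for q in [0.1,.15,.2,.22]: print(q,proj(w,B(p,cov(q,[[-.27,.15,.018]]))).round(0), 'obs 40,331')
E
```

```text
0 [[-3.0, 41.0], [4.0, 7.0], [-5.0, 2.0], [-16.0, 42.0]]
0.02 [[-2.0, 37.0], [4.0, 7.0], [-4.0, 2.0], [-14.0, 38.0]]
0.05 [[-2.0, 30.0], [5.0, 7.0], [-3.0, 2.0], [-10.0, 31.0]]
0.07 [[-1.0, 26.0], [5.0, 7.0], [-3.0, 2.0], [-8.0, 27.0]]
0.1 [[0.0, 19.0], [6.0, 7.0], [-2.0, 2.0], [-3.0, 21.0]]
0.13 [[2.0, 12.0], [7.0, 7.0], [-1.0, 2.0], [1.0, 15.0]]
0 [[103. 300.]] obs 47,336
0.02 [[ 97. 304.]] obs 47,336
0.05 [[ 88. 311.]] obs 47,336
0.07 [[ 82. 316.]] obs 47,336
0.1 [[ 71. 323.]] obs 47,336
0.1 [[115. 296.]] obs 40,331
0.15 [[103. 305.]] obs 40,331
0.2 [[ 88. 313.]] obs 40,331
0.22 [[ 81. 316.]] obs 40,331
```

```bash
python3 -c "
from plan import *
cap('top','top5'); crop('top5',215,135,375,255,5)
w=load('wrist5');print(proj(w,[env.state()['eef_pos']]),proj(load('scene5'),[env.state()['eef_pos']]))
"
```

```text
[[312.58880853 238.05348567]] [[306.21406781 170.56697797]]
```

View pics/top5_c215_135.png

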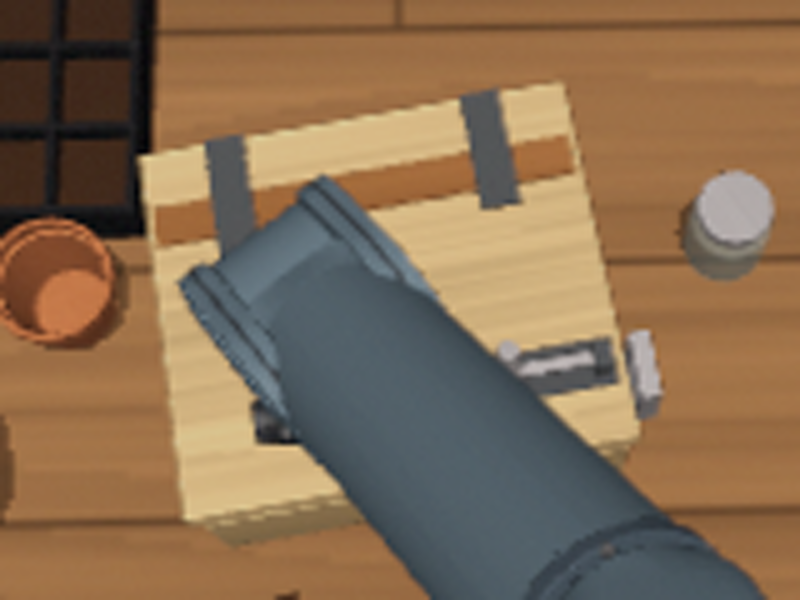

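```bash
python3 - <<'E'
from fit import *
T=np.array([[207,525],[627,452],[113,303],[614,212],[138,148],[560,73],[470,120]])/5+[214.6,134.6]
S=np.array([[36,238],[72,520],[148,42],[203,358],[np.nan]*2,[403,478],[290,264]])/4+[284.6,89.6]
W=np.array([[np.nan]*2,[np.nan]*2,[165,249],[549,250],[217,43],[471,46],[463,152]])
W2=np.array([[np.nan]*2,[np.nan]*2,[44,324],[np.nan]*2,[171,13],[517,12],[555,157]])
n=np.nan
T5=np.array([[n,n],[n,n],[183,520],[638,437],[140,157],[563,84],[510,350]])/5+[214.6,134.6]
S5=np.array([[n,n],[n,n],[n,n],[97,508],[440,140],[517,497],[183,352]])/5+[279.6,109.6]
W5=np.array([[n,n],[n,n],[47,336],[n,n],[n,n],[n,n],[n,n]])
fr=[('top0',T,1,0),('scene0',S,1,0),('wrist1',W,.4,0),('wrist2',W2,.4,0),('top5',T5,1,1),('scene5',S5,1,1),('wrist5',W5,.4,1)]
fr=[(load(a),o,w,k,a) for a,o,w,k in fr]
def f(v,show=0):
    out=[]
    for c,o,w,k,a in fr:
        p=[*v[:3],v[3+k],v[5]]; d=proj(c,pts(p))-o
        if show: print(a,d.round(1).tolist())
        out.append(w*d.ravel())
    r=np.concatenate(out); return r[~np.isnan(r)]
for skip in ('','wrist','scene','top'):
    full=fr
    if skip: fr=[x for x in full if not x[4].startswith(skip)]
    s=least_squares(f,[.567,.134,.168,.87,.08,.004],loss='soft_l1'); print('skip',skip,s.x.round(4),s.cost)
    if not skip: f(s.x,1)
    fr=full
# bin-only residual in keeper
p=s.x
print((proj(load('top5'),B(np.load('fit2.npy'),np.array([[-.085,-.163,.161],[-.108,-.163,.161],[-.062,-.163,.161]])))-[214.6,134.6])*5)
print((proj(load('top5'),[[.4669,.1443,.1396]])-[214.6,134.6])*5)
E
```

```text
skip  [0.5668 0.1343 0.1653 0.8758 0.1545 0.0046] 20.032559690220815
top0 [[-0.7, 0.1], [0.1, -0.9], [-1.2, -0.2], [1.3, -0.3], [-0.1, -1.5], [-0.1, -1.1], [0.1, -0.4]]
scene0 [[0.2, 0.1], [-1.2, 0.7], [0.5, -0.2], [-0.2, -0.5], [nan, nan], [2.0, 1.9], [0.6, 0.7]]
wrist1 [[nan, nan], [nan, nan], [-6.0, 0.8], [5.6, 4.9], [-0.2, -0.9], [-0.4, -0.7], [0.5, 1.0]]
wrist2 [[nan, nan], [nan, nan], [-3.4, 3.3], [nan, nan], [2.2, -1.6], [-3.3, 0.5], [-1.5, 4.7]]
top5 [[nan, nan], [nan, nan], [-0.3, 0.1], [0.5, -0.2], [-0.4, -0.9], [-0.1, -1.1], [-0.4, -0.1]]
scene5 [[nan, nan], [nan, nan], [nan, nan], [0.4, 1.0], [-0.2, 0.4], [1.2, 1.4], [0.7, 1.9]]
wrist5 [[nan, nan], [nan, nan], [0.4, 1.2], [nan, nan], [nan, nan], [nan, nan], [nan, nan]]
skip wrist [0.5643 0.1344 0.1659 0.8813 0.1735 0.0038] 8.69947087784235
skip scene [0.5672 0.1339 0.1655 0.8757 0.1552 0.0045] 12.5764833890429
skip top [0.5676 0.1344 0.1666 0.8744 0.1562 0.0045] 15.128170471128714
[[645.5554498  361.41419373]
 [652.56575513 394.95882777]
 [638.60409233 328.15162789]]
[[366.72420063 438.48820321]]
```

```bash
python3 - <<'E'
from fit import *
p=[.5668,.1343,.1653]
c=load('scene5')
pp=lambda P:((proj(c,B(p,np.atleast_2d(P)))-[289.6,199.6])*9).round(0).tolist()
print('rim R',pp([[-.13,-.145,.112],[.13,-.145,.112],[-.13,-.145,0],[.13,-.145,0]]))
for q in (0,.07,.1,.15): print(q,pp(cov(q,[[-.27,-.15,0],[-.27,-.15,.018]])))
print('keeper',pp([[-.085,-.163,.161],[-.108,-.163,.161],[-.062,-.163,.161]]))
crop('scene5',290,200,390,240,8)
im=c['image'][200:240,290:378,::-1]; cv2.imwrite('pics/s5z.png',cv2.resize(im,None,fx=9,fy=9,interpolation=cv2.INTER_CUBIC))
for t,P in (('scene1',[.576,.1642,.4076]),('scene2',[.5629,.1606,.2964]),('scene3',[.542,.1573,.2721]),('scene4',[.476,.1456,.18])):
    print(t,((proj(load(t),[P])-[259.6,59.6])*4).round(0))
E
```

```text
rim R [[106.0, 186.0], [834.0, 111.0], [118.0, 332.0], [798.0, 260.0]]
0 [[79.0, 201.0], [76.0, 176.0]]
0.07 [[78.0, 175.0], [79.0, 148.0]]
0.1 [[79.0, 163.0], [82.0, 136.0]]
0.15 [[82.0, 143.0], [87.0, 116.0]]
keeper [[237.0, 147.0], [170.0, 154.0], [305.0, 141.0]]
scene1 [[332. 199.]]
scene2 [[308. 308.]]
scene3 [[280. 332.]]
scene4 [[196. 414.]]
```

View pics/s5z.png

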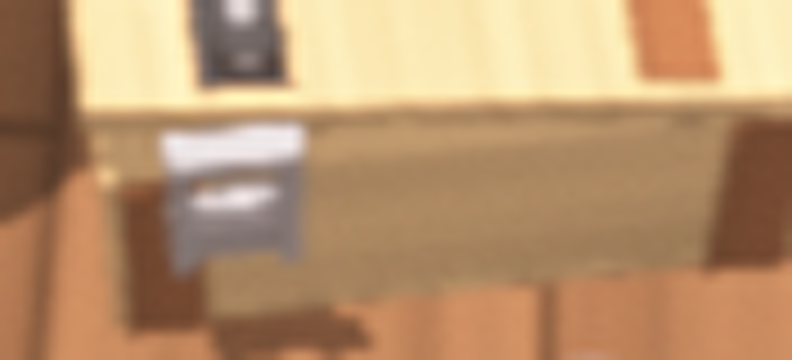

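The cover is actually at about 0.155 rad. The fingertips end roughly 20–25 mm short of the reported TCP, and the projected-versus-seen tip position in every scene picture agrees with that. I'll continue slowly and go by force.

Request:
send_rows([
  [[0,0,0],[0.003,0,0.0005],0],
  [[0,0,0],[0.003,0,0.0005],0],
  [[0,0,0],[0.003,0,0.0005],0],
  [[0,0,0],[0.003,0,0.0005],0],
  [[0,0,0],[0.002,0,0],0],
])

```text
clock: 10.45
eef_pos: [0.4646, 0.1439, 0.1254]
eef_rot: [2.133, 0.179, -2.134]
force: [-1.4, 0.1, 1.7]
grip_width: -0.0001
```

Request:
send_rows([
  [[0,0,0],[0.0015,0,0],0],
  [[0,0,0],[0.0015,0,0],0],
  [[0,0,0],[0.0015,0,0],0],
])

```text
clock: 10.75
eef_pos: [0.4649, 0.144, 0.1211]
eef_rot: [2.134, 0.179, -2.134]
force: [-0.5, -0.0, 0.4]
grip_width: -0.0002
```

Request:
send_rows([
  [[0,0,0],[0.001,0,0],0],
  [[0,0,0],[0.001,0,0],0],
  [[0,0,0],[0,0,0],0],
])

```text
clock: 11.05
eef_pos: [0.465, 0.144, 0.1192]
eef_rot: [2.134, 0.179, -2.134]
force: [-0.4, -0.6, -0.1]
grip_width: 0.0003
```

Request:
send_rows([
  [[0,0,0],[0.001,0,0],0],
  [[0,0,0],[0.001,0,0],0],
  [[0,0,0],[0.001,0,0],0],
])

```text
clock: 11.35
eef_pos: [0.4649, 0.144, 0.1168]
eef_rot: [2.134, 0.179, -2.134]
force: [-3.8, -1.1, 9.2]
grip_width: -0.0002
```

Request:
send_rows([
  [[0,0,0],[0.001,0,0],0],
  [[0,0,0],[0.001,0,0],0],
  [[0,0,0],[0,0,0],0],
])

```text
clock: 11.65
eef_pos: [0.4645, 0.1439, 0.1145]
eef_rot: [2.133, 0.179, -2.134]
force: [-2.2, -0.4, 5.9]
grip_width: 0.0001
```

Request:
send_rows([
  [[0,0,0],[0.001,0,0],0],
  [[0,0,0],[0.001,0,0],0],
])

```text
clock: 11.85
eef_pos: [0.4643, 0.1439, 0.1124]
eef_rot: [2.132, 0.179, -2.135]
force: [-3.3, -1.3, 5.6]
grip_width: 0.0002
```

Request:
send_rows([
  [[0,0,0],[0.001,0,0],0],
  [[0,0,0],[0.001,0,0],0],
])

```text
clock: 12.05
eef_pos: [0.4645, 0.1439, 0.1102]
eef_rot: [2.133, 0.179, -2.134]
force: [-1.5, -0.4, 2.7]
grip_width: 0.0004
```

Request:
send_rows([
  [[0,0,0],[0.001,0,0],0],
  [[0,0,0],[0.001,0,0],0],
])

```text
clock: 12.25
eef_pos: [0.4651, 0.144, 0.1082]
eef_rot: [2.134, 0.18, -2.134]
force: [-1.1, 0.0, 1.1]
grip_width: 0.0002
```

Request:
send_rows([
  [[0,0,0],[0.001,0,0],0],
  [[0,0,0],[0.001,0,0],0],
])

```text
clock: 12.45
eef_pos: [0.4653, 0.144, 0.1062]
eef_rot: [2.135, 0.18, -2.133]
force: [0.2, -0.2, -0.0]
grip_width: 0.0001
```

Request:
send_rows([
  [[0,0,0],[0.001,0,0],0],
  [[0,0,0],[0.0005,0,0],0],
])

```text
clock: 12.65
eef_pos: [0.4651, 0.1439, 0.1046]
eef_rot: [2.134, 0.179, -2.134]
force: [0.2, 0.0, 0.5]
grip_width: -0.0001
```

Request:
send_rows([
  [[0,0,0],[0.0005,0,0],0],
  [[0,0,0],[0.0005,0,0],0],
])

```text
clock: 12.85
eef_pos: [0.465, 0.144, 0.1038]
eef_rot: [2.134, 0.18, -2.134]
force: [-0.3, -0.5, 0.5]
grip_width: 0.0002
```

Request:
send_rows([
  [[0,0,0],[0.0005,0,0],0],
  [[0,0,0],[0.0005,0,0],0],
])

```text
clock: 13.05
eef_pos: [0.465, 0.144, 0.1028]
eef_rot: [2.134, 0.179, -2.134]
force: [0.3, -0.0, -0.5]
grip_width: 0.0002
```

Request:
send_rows([
  [[0,0,0],[0.0005,0,0],0],
  [[0,0,0],[0.0005,0,0],0],
])

```text
clock: 13.25
eef_pos: [0.4649, 0.144, 0.1017]
eef_rot: [2.134, 0.179, -2.134]
force: [0.5, -0.7, 0.1]
grip_width: -0.0002
```

Request:
send_rows([
  [[0,0,0],[0.0005,0,0],0],
  [[0,0,0],[0.0005,0,0],0],
])

```text
clock: 13.45
eef_pos: [0.4649, 0.144, 0.1009]
eef_rot: [2.134, 0.179, -2.134]
force: [-1.4, -0.4, 6.6]
grip_width: 0.0002
```

Request:
send_rows([
  [[0,0,0],[0.0005,0,0],0],
  [[0,0,0],[0.0005,0,0],0],
])

```text
clock: 13.65
eef_pos: [0.4649, 0.144, 0.1004]
eef_rot: [2.134, 0.179, -2.134]
force: [-3.9, -1.1, 12.3]
grip_width: -0.0001
```

Request:
send_rows([
  [[0,0,0],[0.0005,0,0],0],
  [[0,0,0],[0.0005,0,0],0],
])

```text
clock: 13.85
eef_pos: [0.4649, 0.144, 0.0998]
eef_rot: [2.133, 0.179, -2.133]
force: [-5.6, -2.9, 17.8]
grip_width: -0.0002
```

Request:
send_rows([
  [[0,0,0],[-0.0004,0,0],0],
  [[0,0,0],[0,0,0],0],
  [[0,0,0],[0,0,0],0],
])

```text
clock: 14.15
eef_pos: [0.4649, 0.144, 0.0999]
eef_rot: [2.134, 0.179, -2.133]
force: [-2.6, -1.3, 10.3]
grip_width: 0.0001
```

Request:
send_rows([
  [[0,0,0],[0,0,0],0],
  [[0,0,0],[0,0,0],0],
  [[0,0,0],[0,0,0],0],
  [[0,0,0],[0,0,0],0],
  [[0,0,0],[0,0,0],0],
])

```text
clock: 14.65
eef_pos: [0.4649, 0.144, 0.0999]
eef_rot: [2.134, 0.179, -2.134]
force: [-3.7, -1.2, 10.6]
grip_width: 0.0001
```

Request:
send_rows([
  [[0,0,0],[0,0,0],0],
  [[0,0,0],[0,0,0],0],
  [[0,0,0],[0,0,0],0],
  [[0,0,0],[0,0,0],0],
  [[0,0,0],[0,0,0],0],
])

```text
clock: 15.15
eef_pos: [0.4649, 0.144, 0.0999]
eef_rot: [2.134, 0.179, -2.133]
force: [-4.7, 0.0, 9.3]
grip_width: 0.0001
```

```bash
python3 -c "
from plan import *
print(env.state()['force'])
for n in ['scene','wrist','top']: cap(n,n+'6')
crop('scene6',280,110,400,260,5)
c=load('scene6')
im=c['image'][200:240,290:378,::-1]; cv2.imwrite('pics/s6z.png',cv2.resize(im,None,fx=9,fy=9,interpolation=cv2.INTER_CUBIC))
"
```

```text
[-4.66230672e+00  2.45239026e-03  9.28963719e+00]
```

View pics/scene6_c280_110.png

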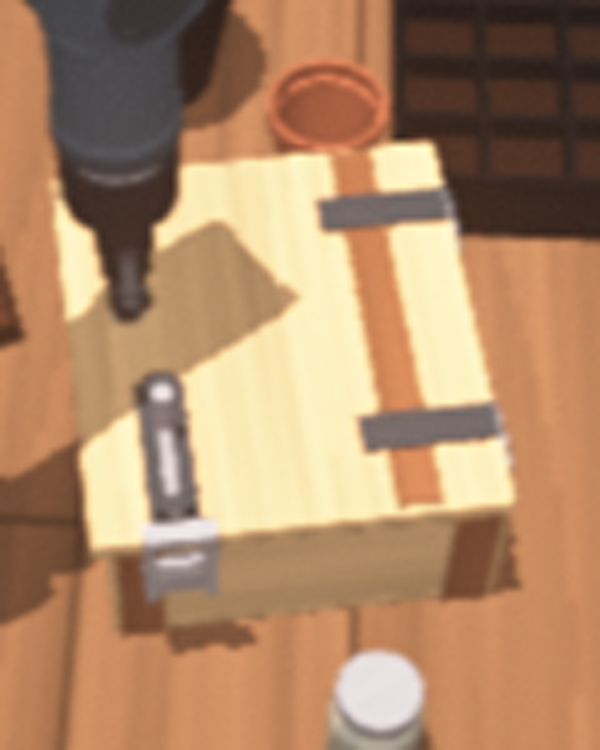

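View pics/s6z.png

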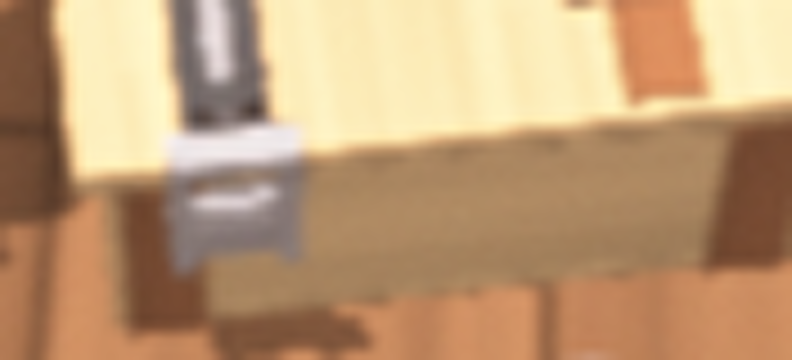

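View pics/wrist6.png

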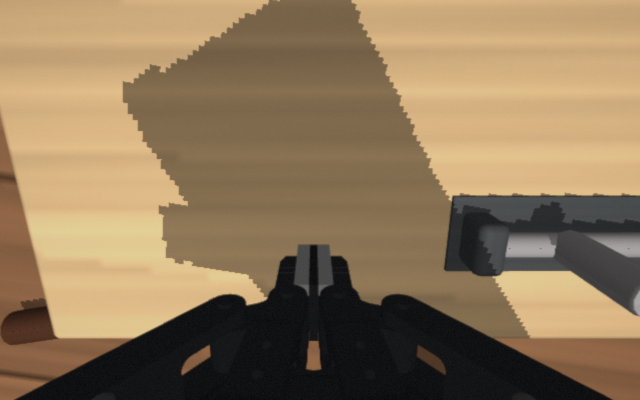

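```bash
cat > bp.py <<'E'
from fit import *
p=np.array([.5668,.1343,.1653])
s=env.state();l=s['eef_pos'][:2]-p[:2];cx,sx=np.cos(p[2]),np.sin(p[2])
print('clk',round(s['clock'],2),'bin xy',(l[0]*cx+l[1]*sx).round(4),(-l[0]*sx+l[1]*cx).round(4),'tip z',(s['eef_pos'][2]+.029).round(4),'F',s['force'].round(1))
E
python3 bp.py
python3 - <<'E'
from fit import *
p=[.5668,.1343,.1653]
c=load('scene6');P=np.array([[.4649,.144,.0999],[.4649,.144,.1299]]);print((proj(c,P)-[279.6,109.6])*5)
k=B(p,cov(0,[[-.215,-.0745,.07],[-.215,-.0745,.018]]));print((proj(c,k)-[279.6,109.6])*5); print(proj(load('wrist6'),k))
E
```

```text
clk 15.3 bin xy -0.0989 0.0263 tip z 0.1289 F [-3.8 -1.3 10.4]
[[131.83186786 339.74717822]
 [130.40190748 313.82923778]]
[[165.68934128 392.74711135]
 [167.13906929 437.68264595]]
[[659.32324259 302.61613009]
 [546.2091473  235.42773041]]
```

Request:
send_rows([
  [[0,0,0],[-0.005,0,0],0],
  [[0,0,0],[-0.015,0,0],0],
  [[0,0,0],[-0.02,0.01,-0.002],0],
  [[0,0,0],[-0.005,0.02,-0.006],0],
  [[0,0,0],[0,0.02,-0.006],0],
])

```text
clock: 15.8
eef_pos: [0.4882, 0.097, 0.1455]
eef_rot: [2.136, 0.181, -2.131]
force: [0.2, 0.3, -1.4]
grip_width: -0.0003
```

Request:
send_rows([
  [[0,0,0],[0,0.006,0],0],
  [[0,0,0],[0,0,0],0],
])

```text
clock: 16.0
eef_pos: [0.4879, 0.0904, 0.144]
eef_rot: [2.134, 0.177, -2.135]
force: [0.2, 0.6, -0.3]
grip_width: -0.0002
```

```bash
python3 bp.py; python3 -c "
from plan import *
for n in ['scene','wrist','top']: cap(n,n+'7')
crop('scene7',280,110,400,260,5); crop('top7',255,155,375,245,6)
"
```

```text
clk 16.0 bin xy -0.0851 -0.0303 tip z 0.173 F [ 0.2  0.6 -0.3]
```

View pics/scene7_c280_110.png

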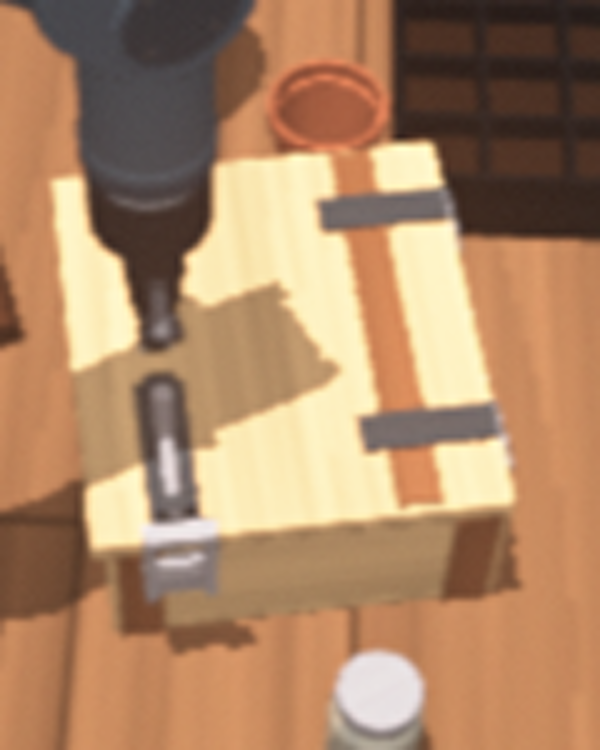

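View pics/wrist7.png

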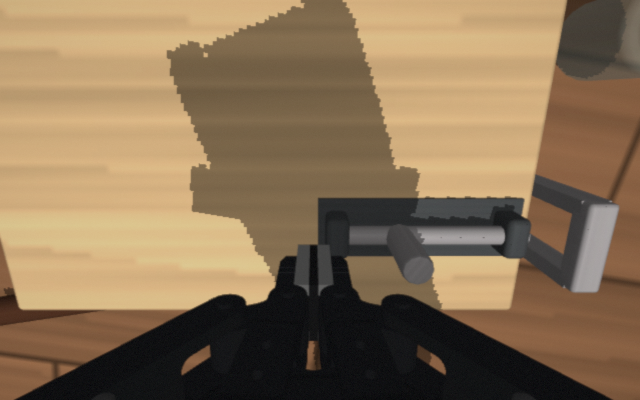

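```bash
python3 - <<'E'
from fit import *
p=[.5668,.1343,.1653]; w=load('wrist7')
t=np.array([.4879,.0904,.173]); print('tip',proj(w,[t]))
print('knob model',proj(w,B(p,cov(0,[[-.215,-.0745,.07]]))))
# intersect observed knob top pixel with plane z=.182
c=w; r=R.from_rotvec(c['rvec']).as_matrix(); o=-r.T@c['tvec']
for px in ([420,268],[418,272]):
    d=r.T@np.array([(px[0]-c['cx'])/c['fx'],(px[1]-c['cy'])/c['fy'],1]); P=o+d*(.182-o[2])/d[2]
    l=P[:2]-p[:2]; print(P,np.cos(p[2])*l[0]+np.sin(p[2])*l[1],-np.sin(p[2])*l[0]+np.cos(p[2])*l[1])
E
```

```text
tip [[314.98851616 262.74304952]]
knob model [[420.11313775 272.56404529]]
[0.49726764 0.04740549 0.182     ] -0.08288291078858495 -0.07426862938706343
[0.49532382 0.0477702  0.182     ] -0.08474021525778191 -0.07358903409682863
```

Request:
send_rows([
  [[0,0,0],[0.008,0,0],0],
  [[0,0,0],[0.007,0,0],0],
  [[0,0,0],[0,0.005,0],0],
  [[0,0,0],[0,0.005,0],0],
  [[0,0,0],[0,0.003,0],0],
])

```text
clock: 16.65
eef_pos: [0.4905, 0.0775, 0.1292]
eef_rot: [2.134, 0.178, -2.134]
force: [0.1, 0.2, 0.5]
grip_width: -0.0003
```

Request:
send_rows([
  [[0,0,0],[0,0.003,0],0],
  [[0,0,0],[0,0.003,0],0],
  [[0,0,0],[0,0.003,0],0],
  [[0,0,0],[0,0.003,0],0],
])

```text
clock: 17.05
eef_pos: [0.4923, 0.0668, 0.1293]
eef_rot: [2.134, 0.181, -2.134]
force: [0.1, 3.1, -0.2]
grip_width: 0.0
```

```bash
python3 bp.py
```

```text
clk 17.05 bin xy -0.0846 -0.0543 tip z 0.1583 F [ 0.1  3.1 -0.2]
```

Request:
send_rows([
  [[0,0,0],[0,0.004,0],0],
  [[0,0,0],[0,0.004,0],0],
  [[0,0,0],[0,0.004,0],0],
  [[0,0,0],[0,0.004,0],0],
  [[0,0,0],[0,0.004,0],0],
])

```text
clock: 17.55
eef_pos: [0.4957, 0.0465, 0.1292]
eef_rot: [2.134, 0.18, -2.134]
force: [-0.6, 3.7, 1.2]
grip_width: 0.0001
```

Request:
send_rows([
  [[0,0,0],[0,0.002,0],0],
  [[0,0,0],[0,0.002,0],0],
  [[0,0,0],[0,0.002,0],0],
])

```text
clock: 17.85
eef_pos: [0.4967, 0.0408, 0.1292]
eef_rot: [2.134, 0.18, -2.134]
force: [0.3, 2.1, 0.2]
grip_width: -0.0
```

```bash
python3 bp.py
```

```text
clk 17.85 bin xy -0.0845 -0.0807 tip z 0.1582 F [0.3 2.1 0.2]
```

Next I'll go in 1 mm rows to the end stop.

Request:
send_rows([
  [[0,0,0],[0,0.001,0],0],
  [[0,0,0],[0,0.001,0],0],
])

```text
clock: 18.05
eef_pos: [0.497, 0.0389, 0.1292]
eef_rot: [2.134, 0.18, -2.134]
force: [-0.1, 3.1, 1.0]
grip_width: -0.0001
```

Request:
send_rows([
  [[0,0,0],[0,0.001,0],0],
  [[0,0,0],[0,0.0005,0],0],
])

```text
clock: 18.25
eef_pos: [0.4973, 0.0374, 0.1292]
eef_rot: [2.134, 0.18, -2.134]
force: [-0.5, 3.7, 1.4]
grip_width: 0.0002
```

Request:
send_rows([
  [[0,0,0],[0,0.0005,0],0],
  [[0,0,0],[0,0.0005,0],0],
])

```text
clock: 18.45
eef_pos: [0.4974, 0.0365, 0.1292]
eef_rot: [2.134, 0.18, -2.134]
force: [-0.6, 4.3, 0.9]
grip_width: -0.0001
```

Request:
send_rows([
  [[0,0,0],[0,0.0005,0],0],
  [[0,0,0],[0,0.0005,0],0],
])

```text
clock: 18.65
eef_pos: [0.4974, 0.0364, 0.1292]
eef_rot: [2.134, 0.182, -2.134]
force: [-1.7, 5.4, 0.9]
grip_width: 0.0
```

Request:
send_rows([
  [[0,0,0],[0,0.0005,0],0],
  [[0,0,0],[0,0.0,0],0],
])

```text
clock: 18.85
eef_pos: [0.4974, 0.0364, 0.1292]
eef_rot: [2.134, 0.183, -2.134]
force: [-1.1, 7.4, 1.6]
grip_width: -0.0001
```

```bash
python3 bp.py; python3 -c "
from plan import *
for n in ['scene','wrist']: cap(n,n+'8')
crop('scene8',280,110,400,260,5)
"
```

```text
clk 18.85 bin xy -0.0846 -0.0851 tip z 0.1582 F [-1.1  7.4  1.6]
```

View pics/wrist8.png

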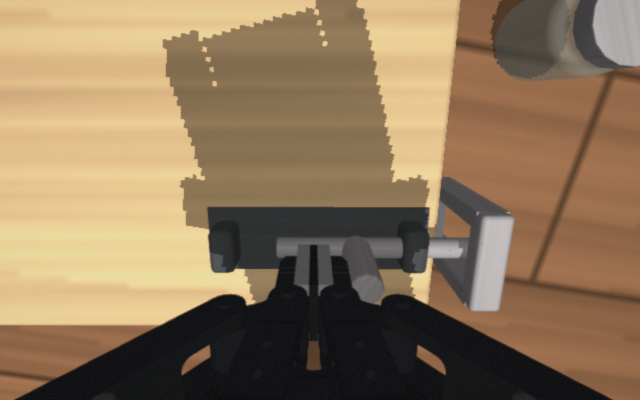

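The bolt end (460,247) is inside the keeper arch, and the force rises with no further travel, so it's at the stop. I'll back off to the left, then up.

Request:
send_rows([
  [[0,0,0],[0,-0.003,0],0],
  [[0,0,0],[0,-0.006,0],0],
  [[0,0,0],[-0.01,-0.002,0],0],
  [[0,0,0],[-0.03,0,0],0],
  [[0,0,0],[-0.03,0,0],0],
])

```text
clock: 19.45
eef_pos: [0.4952, 0.0455, 0.2002]
eef_rot: [2.132, 0.179, -2.135]
force: [1.2, 0.2, 0.3]
grip_width: -0.0002
```

Request:
send_rows([
  [[0,0,0],[-0.04,0,0],0],
  [[0,0,0],[-0.04,0,0],0],
  [[0,0,0],[0,0,0],0],
  [[0,0,0],[0,0,0],0],
  [[0,0,0],[0,0,0],0],
])

```text
clock: 19.95
eef_pos: [0.495, 0.0453, 0.2784]
eef_rot: [2.132, 0.179, -2.136]
force: [-0.5, -0.0, 0.1]
grip_width: -0.0
```

```bash
python3 bp.py; python3 - <<'E'
from fit import *
for n in ['scene','wrist','top']: cap(n,n+'9')
c=load('scene9'); im=c['image'][110:260,280:400,::-1]; cv2.imwrite('pics/s9.png',cv2.resize(im,None,fx=4,fy=4,interpolation=cv2.INTER_CUBIC))
p=[.5668,.1343,.1653]
for b in (.0045,.03,.036): print(b,proj(load('wrist9'),B(p,cov(0,[[-.215,-.07-b,.07]]))))
print(proj(load('wrist9'),B(p,cov(0,[[-.27,-.15,.018]]))))
E
```

```text
clk 19.95 bin xy -0.0855 -0.0759 tip z 0.3074 F [-0.5 -0.   0.1]
0.0045 [[311.09289713 190.20924881]]
0.03 [[343.62917787 190.30240612]]
0.036 [[351.28436282 190.32432431]]
[[389.32085464 231.68093509]]
```

View pics/wrist9.png

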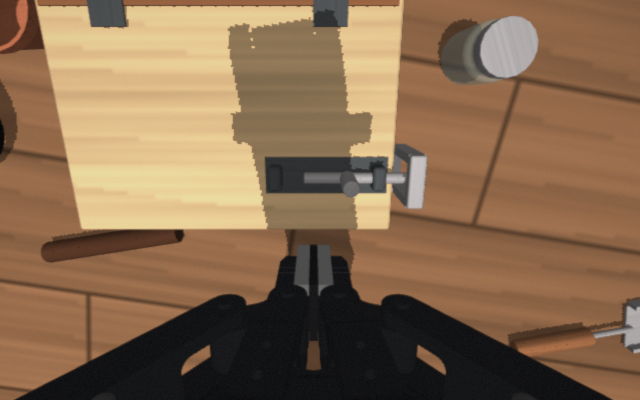

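View pics/scene9.png

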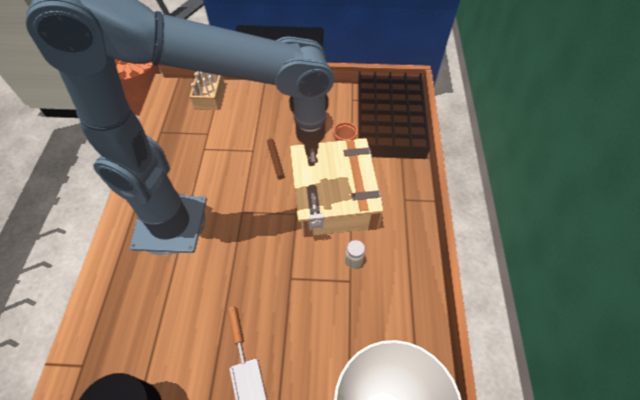

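The knob at (350,187) matches about 35 mm of travel, and the cover corner at (389,230) matches fully home (predicted (389,232)). The jar, trowel and dibber are where they were. I'm handing in.

```bash
python3 -c "
from bench import env
print(env.job_done())"
```

```text
the job is handed in; nothing more can be done
None
```

The bin is shut and bolted, and I handed the job in at about 20 s of the 69 s. The hand-in reports no verdict, so I can only give my own checks.

- **Cover:** I eased it down slowly, then took it past the spring catch in steps of about 1 mm. I held it at home for about 1.3 s. The vertical force read 9 to 11 N during the hold, after a brief peak of about 19 N total.
- **Bolt:** I pushed the knob with the closed fingers until the force rose with no more movement. I then backed off sideways and raised the arm clear.
- **Last checks:** In the final wrist image the cover's front corner is within about 2 px of where it should be when home. The knob matches roughly 35 of its 36 mm travel, and the bolt end is inside the keeper. The wrist force was about zero. The jar, trowel and dibber look unmoved, as does the clay pot. I did not check the nursery pot closely at the end.
- **One disagreement:** The fingertips turned out to end about 29 mm short of the reported TCP. This showed both in the images and when they touched the cover. I allowed for it by working from force and from where the tip appeared in the pictures.

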